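# Roll-test the ginger washer's rollers and sort them

### The job

Take the two green washer rollers one at a time, the one nearer the plate's middle first: roll it along the flat dark plate towards the free far end, at least until it is well into the plate's last third, and watch whether it runs level or hops. Then lay it gently where it belongs before testing the next: a roller that runs true goes squarely on the stand with a rim on each saddle, and any that hops or wobbles goes lengthways into the red reject tray. Do not drop the rollers or let them run away, and leave everything else where it stands.

Things in the scene. Friction and masses are not known exactly. Their poses are not given: they have to be found in the camera images.
- plate: (All sizes here in mm.) Dark flat inspection plate, fixed, 170 (its x) by 460 (its y), top level, 30 above the table; yellow end lips 6 thick, 8 high (inner faces at y = -224 and +224). Both rollers are parked on it, axes along its x, about 50 and 155 to the -y side of the centre; its far, free end is +y. Origin on the table under its centre
- roller_a_mid (a point): one of two like washer rollers, 0.17 to 0.35 kg: green barrel (diameter 32, bare for 98) with yellow stripes, white rims at both ends (diameter 52, 16 thick, 130 over their faces), steel stubs 6 beyond. Point: on the barrel's axis, half-way along; x along the axis, y and z turn with it. It rolls on its rims
- roller_b_mid (a point): the other roller, sizes and axes as roller_a. If true, the point keeps 26 above the plate's top as it rolls. If bad, both rims sit 5 off the barrel's axis: rolling, the point rises and falls between 21 and 31 above the plate once a turn (163 of travel), and it rocks back when let go
- stand: fixed stand for good rollers: aluminium base 170 (its x) by 110, 12 thick, with two saddles, each a pair of steel pegs along x (diameter 12, 36 long, centred at x = +-57, y = +-24, axes 50 above the table) on blue blocks. Between the saddles 78 are free for fingers. Origin on the table under its centre
- stand_seat (a point): point where the middle of a seated roller lies: above the stand's centre, 71 above the table; the roller lies along the stand's x, a rim on each saddle
- reject: fixed open red reject tray, 190 (its x) by 160, 45 tall, walls and floor 5 thick; rejects lie in it along its x. Origin on the table under its centre
- cup: white cup standing between stand and tray, rim diameter 56, 70 tall; a bystander, origin at its underside
- bottle: amber bottle with green label, diameter 64, 160 tall; a bystander, origin at its underside
- jar: glass jar with metal cap, diameter 70, 90 tall; a bystander, origin at its underside
- brush: cleaning brush lying on the table, about 200 long; a bystander, origin at its underside
- wrench: steel wrench lying on the table, about 180 long; a bystander, origin at its underside
- bowl: blue plastic bowl, rim diameter 120, 45 tall; a bystander, origin at its underside
- ginger: one ginger root, about 105 long, 24 thick, loose on the table; a bystander, origin at its underside
There are look-alikes about, which are no part of the job. Leave any blue look-alike of the part that bears roller_b_mid alone.

How it is judged:
By the outcome, as a careful person would: the job done as asked, in the order asked, and still so for the second after the job is handed in, with the robot touching nothing.
It also fails if it takes over 70 s, if anything falls off the work surface, if the arm or the gripper's body presses on something with over 40 N, if the wrist force passes 120 N, or if a joint passes its speed limit or range.

### The arm

A 6-joint arm with a two-finger parallel gripper is mounted at the origin on the work surface. World frame = base frame: x ahead of the robot, y to its left, z up, the work surface at z = 0. Lengths are in m, angles in rad, forces in N, time in s.
With the tool pointing down it reaches from about 0.4 to 0.825 m from the base axis. Payload 7 kg.
Tool frame: the origin (TCP) lies on the centre line of the jaws, within the pads' length; the fingertips stand 22 mm ahead of it and the grasp point (between the pads) lies 3 mm ahead of it; z points along the fingers, y is the line along which they close (so a half turn about z gives the same grasp; the last joint's range is limited). The gripper opens to 88 mm and grips with 3 to 60 N. Pads are 19 mm wide; open, the fingers measure 130 mm over their backs; the gripper's body (78 mm by 193 mm) begins 47 mm behind the grasp point.
Start: joints at [1.518, 0.359, 0.012, 0, -1.224, -0.288], TCP at [0.226, 0.636, 0.249] pointing down, gripper open.
Joint ranges: [-3.07, 3.07], [-1.43, 2.12], [-1.02, 1.25], [-3.03, 1.67], [-3.05, -0], [-3.03, 3.03]. Speed limits (rad/s): [2.39, 2.39, 3.01, 3.14, 3.14, 3.14].

### API

Orientations are given as [roll, pitch, yaw] about the fixed x, y, z axes, in that order (R = Rz(yaw) Ry(pitch) Rx(roll)).
In Python, from station import monitor, viewer, order gives the robot as it stands. The module is installed in compiled form; this text tells all that it offers.
- The arm moves only by the tool servo_tool, never from a script. Its argument "targets" is a list of rows, each an object with "angular": the turn, a rotation vector about the tool's x, y, z in degrees, a list of three; "xyz": the shift along the tool's x, y, z in cm, a list of three; "claw": the finger opening in cm, from 0 to 8.76. A call has 1 to 20 rows; each row shifts and turns the commanded pose from where the row before left it, along the tool's axes as they then stand; what a row does not reach is not made up. A row lasts 1/10 s, in which the tool goes at most 50 mm and 8.59 degrees, less where a joint would pass 70% of its speed; a pose out of reach is approached as far as the arm can. A call is refused whole if a number of a shift passes 5 or a number of a turn 8.59, either way. A call with a gripper value outside its range is refused whole. The fingers move at their own pace and stop on an object; "force" is the grip in N (left out, the last holds). Time passes only in rows, so rows that do not move let the fingers close. It gives the time, the measured TCP pose, the force, the opening and the grip force at its end, in the units of the state.
- monitor.get_state(): the state, without advancing time (a new reading comes with each control period).
- viewer.grab_frame(name): name is "scene" or "top" or "wrist"; returns a dict with "color" (384x512x3 uint8, blue, green, red), "fovy" (degrees; the focal length in pixels is half the picture's height over the tangent of half this angle, whatever the lens; pixels are square), "cx", "cy" (the principal point, pixels), "k1" (the pictures are not rectified: a ray, as slopes to the right and down, at radius r is drawn at 1 + k1 r^2 times it, then the intrinsics apply), "R" (3x3) and "t" (3): a world point X has camera coordinates R X + t. Camera axes: x right, y down, z forward; pixel columns grow to the right and rows downward; lengths in m; the calibration is good to about 2 mm. A picture is of the moment at which its call begins. There is no depth.
- order.job_done(): hands the job in; it is judged then, once.
The state is a dict: "t": time; "q": joint angles; "qd": joint speeds; "joint_efforts": joint torques, N m; "eef_pos": TCP position; "ee_rot": TCP orientation; "force": force on the tool from outside, world axes, zero at the start; "moment": the same for the moment, N m; "width": finger opening in m; "gripper_force": force on a finger pad.
Only numpy, scipy, OpenCV 4.12 (cv2) and the standard library are available. Lean on these libraries where they do the work, as an engineer would, in place of code of your own. Each camera call takes 0.05 s, during which the arm holds its last target. There are 200 camera calls.

## Working session

There is one attempt and no reset: what is moved stays moved. The work goes in short steps, Python scripts to look and compute and a tool call to move; the robot and the scene stay as the last step left them, time stands still between calls to the robot, and variables do not carry over. Pictures are saved under pics/ and viewed, at most 10 in all, crops included, and the job is handed in when it is done.

Besides the shell and the picture viewer there is one more tool, called as name([rows], argument=value, ...), one row to a line, values as JSON. servo_tool: Moves the arm, as the interface text tells. Its arguments: {"type":"object","properties":{"targets":{"type":"array"},"force":{"type":"number"}},"required":["targets"]}

```bash
mkdir -p pics
python3 - <<'E'
from station import monitor, viewer
import cv2,numpy as np,pickle
s=monitor.get_state();print({k:np.round(v,3) for k,v in s.items()})
fr={n:viewer.grab_frame(n) for n in("scene","top")}
pickle.dump(fr,open('f0.pkl','wb'))
for n,f in fr.items():
    print(n,f['fovy'],f['cx'],f['cy'],f['k1'],np.round(f['R'],3).tolist(),np.round(f['t'],3))
    cv2.imwrite(f'pics/{n}0.png',cv2.resize(f['color'],(800,600)))
E
```

```text
{'t': np.float64(0.0), 'q': array([ 1.518,  0.359,  0.011, -0.   , -1.224, -0.288]), 'qd': array([ 0.001,  0.001, -0.002, -0.   ,  0.002, -0.001]), 'joint_efforts': array([ 1.0000e-03, -5.8272e+01,  2.9305e+01,  6.9970e+00,  7.0000e-03,
       -0.0000e+00]), 'eef_pos': array([0.225, 0.636, 0.248]), 'ee_rot': array([ 3.14 , -0.   , -0.341]), 'force': array([0.638, 0.21 , 0.798]), 'moment': array([ 0.027, -0.042, -0.017]), 'gripper_force': np.float64(0.0), 'width': np.float64(0.088)}
scene 56.56012733225095 259.5949791860668 193.64171702303386 -0.11365894198654777 [[-0.786, 0.618, -0.003], [0.361, 0.456, -0.813], [-0.501, -0.641, -0.582]] [ 0.367 -0.101  1.405]
top 51.10607150785349 249.2829863726075 193.17810086323823 -0.030915865061961527 [[0.008, -1.0, 0.005], [-0.978, -0.008, -0.207], [0.207, -0.003, -0.978]] [-0.002  0.483  1.153]
```

View pics/top0.png

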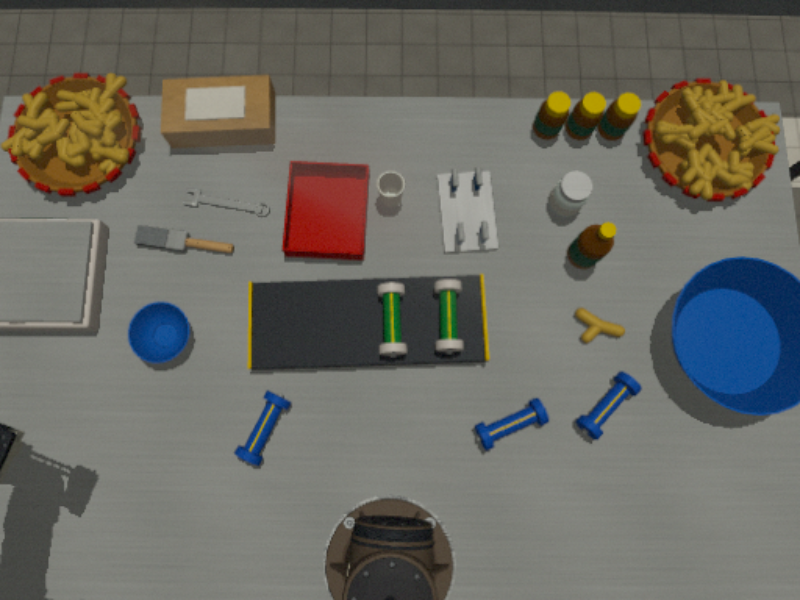

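View pics/scene0.png

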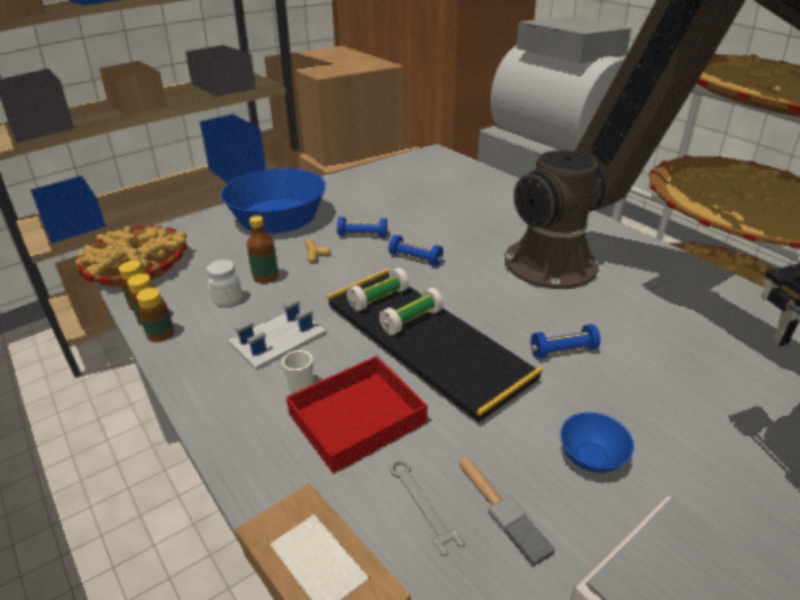

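The top view (800x600) shows the plate spanning about (250,283) to (487,365), with its free end to the left. The rollers are at (392,320) and (449,317), the stand at (467,211), the tray at (327,210) and the cup at (391,188). Next I measure them.

```bash
cat > h.py <<'E'
import cv2,numpy as np
def ray(f,uv):
    F=f['color'].shape[0]/2/np.tan(np.radians(f['fovy'])/2)
    K=np.array([[F,0,f['cx']],[0,F,f['cy']],[0,0,1]])
    p=cv2.undistortPoints(np.float64(uv).reshape(-1,1,2),K,np.array([f['k1'],0,0,0,0.]),None,None).reshape(-1,2)
    R=np.array(f['R']);t=np.array(f['t'])
    return -R.T@t,np.c_[p,np.ones(len(p))]@R
def onz(f,uv,z):
    c,d=ray(f,uv);return c+d*((z-c[2])/d[:,2])[:,None]
def proj(f,X):
    F=f['color'].shape[0]/2/np.tan(np.radians(f['fovy'])/2)
    c=np.atleast_2d(X)@np.array(f['R']).T+f['t'];p=c[:,:2]/c[:,2:]
    r=(p**2).sum(1,keepdims=True);return p*(1+f['k1']*r)*F+[f['cx'],f['cy']]
def blobs(m,amin=40):
    n,l,s,c=cv2.connectedComponentsWithStats(m.astype(np.uint8));
    return [(l==i,s[i],c[i]) for i in range(1,n) if s[i,4]>=amin]
def hsv(f): return cv2.cvtColor(f['color'],cv2.COLOR_BGR2HSV)
def pts(m): y,x=np.nonzero(m);return np.c_[x,y].astype(float)
def rect(P): # min area rect on metric xy
    (cx,cy),(w,h),a=cv2.minAreaRect(np.float32(P[:,:2]*1000)); return np.round([cx,cy,w,h,a],1)
E
python3 - <<'E'
import pickle;from h import *
f=pickle.load(open('f0.pkl','rb'))['top'];H=hsv(f);h,s,v=[H[...,i].astype(int) for i in range(3)]
print('yellow lips z=.038')
m=(h>20)&(h<35)&(s>150)&(v>90)
for b,st,c in blobs(m,15): 
    if 150<c[0]<320 and 170<c[1]<240: print(st,rect(onz(f,pts(b),.038)))
print('green z=.056')
for b,st,c in blobs((h>45)&(h<75)&(s>150)&(v>40),20):
    if 150<c[0]<320 and 170<c[1]<240: print(st,c,rect(onz(f,pts(b),.06)))
print('dark')
for b,st,c in blobs(v<60,2000): print(st,rect(onz(f,pts(b),.03)))
print('red z .045')
for b,st,c in blobs(((h<6)|(h>174))&(s>150),1500): print(st,rect(onz(f,pts(b),.045)))
print('white stuff')
sub=f['color'][100:165,235:325];cv2.imwrite('pics/st.png',cv2.resize(sub,None,fx=8,fy=8,interpolation=cv2.INTER_CUBIC))
print(H[150,300],H[140,330],H[112,300])
E
```

```text
yellow lips z=.038
[307 175   6  56 144] [ 459.2 -180.4  169.     8.     2.5]
[158 180   4  56 119] [440.1 271.5 168.1   6.4   2. ]
[250 187   2  32  49] [ 4.569e+02 -2.000e+00  9.500e+01  3.000e+00  4.000e-01]
[286 186   3  30  45] [ 464.  -112.3   89.2    4.1    1.8]
green z=.056
[281 186   6  31 123] [283.54471545 201.27642276] [458.1 -99.6  90.4  12.3   1.6]
[288 186   5  30 101] [289.85148515 200.52475248] [ 459.7 -118.5   87.7   10.     1.6]
[245 188   5  31 126] [247.11111111 203.17460317] [451.2   8.5  90.2  11.9   0.6]
[252 188   5  31 126] [253.64285714 203.24603175] [ 4.513e+02 -1.220e+01  9.020e+01  1.180e+01  4.000e-01]
dark
[   0    0  512   10 3220] [ 1.1539e+03 -1.8600e+01  3.8500e+01  1.7755e+03  7.0000e-01]
[ 161  178  149   59 6411] [447.2  46.3 171.3 445.8   2.5]
red z .045
[ 181  105   54   61 2611] [667.9 131.4 159.  192.   87.6]
white stuff
[ 30   8 161] [ 30  12 126] [ 25   9 167]
```

View pics/st.png

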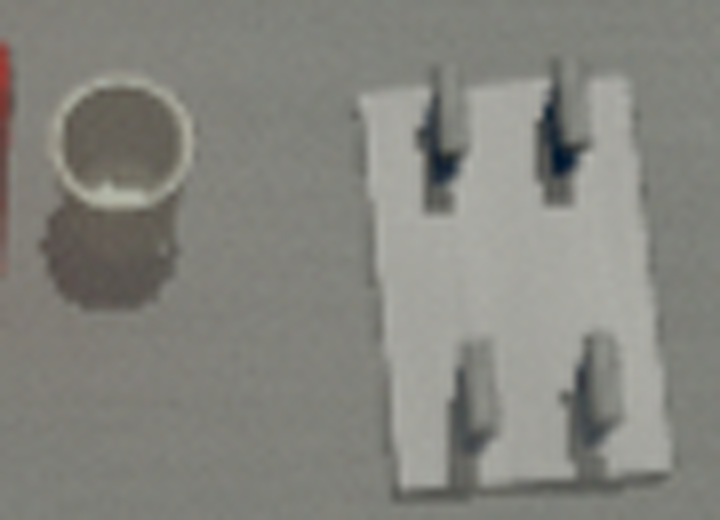

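The crop shows the base corners at crop pixels (360,92), (630,75), (672,470) and (397,492), with four pegs on it and the cup to the left. I'll convert these to positions.

Run:
```python
import pickle;from h import *
fr=pickle.load(open('f0.pkl','rb'));f=fr['top']
c=lambda a:(np.array(a)+.5)/8-.5+[235,100]
P=onz(f,c([(360,92),(630,75),(672,470),(397,492)]),.012)
print(np.round(P*1000),rect(P))
G=onz(f,c([(447,65),(568,60),(452,152),(575,148),(475,340),(600,332),(483,440),(603,430)]),.054)
print(np.round(G*1000),G.mean(0))
print('cup',onz(f,c([(120,140)]),.07),'bottle cap',onz(f,[(607*.64,231*.64)],.16),'jar',onz(f,[(576*.64,184*.64)],.09))
g=fr['scene']
# scene check: proj of predicted roller mids
print(proj(g,[[.451,-.002,.056],[.459,-.109,.056],[.67,-.14,.071],[.668,.131,.045]])*1.5625)
h,s,v=[x.astype(int) for x in cv2.split(hsv(g))]
for b,st,cc in blobs((h>45)&(h<75)&(s>150)&(v>40),20): print(st,cc*1.5625)
```

```text
[[ 764.  -94.   12.]
 [ 772. -204.   12.]
 [ 605. -216.   12.]
 [ 595. -107.   12.]] [ 683.7 -155.7  169.1  110.1    4.5]
[[ 757. -125.   54.]
 [ 760. -173.   54.]
 [ 721. -126.   54.]
 [ 723. -175.   54.]
 [ 644. -134.   54.]
 [ 647. -182.   54.]
 [ 604. -137.   54.]
 [ 608. -183.   54.]] [ 0.68285409 -0.15429251  0.054     ]
cup [[0.71760566 0.00293946 0.07      ]] bottle cap [[ 0.59259429 -0.38668607  0.16      ]] jar [[ 0.71114058 -0.35816759  0.09      ]]
[[410.81317048 310.2179762 ]
 [377.23234068 288.69089459]
 [283.10337883 312.3567046 ]
 [360.62165211 397.32101654]]
[235 179  20  13  91] [382.16002747 288.90796703]
[257 191  20  14  99] [415.5145202  308.77525253]
```

servo_tool([
  {"angular":[0,0,-7.3],"xyz":[0,0,0],"claw":8.7},
  {"angular":[0,0,-7.3],"xyz":[0,0,0],"claw":8.7},
  {"angular":[0,0,-7.3],"xyz":[0,0,0],"claw":8.7},
  {"angular":[0,0,0],"xyz":[1.42,4.62,0],"claw":8.7},
  {"angular":[0,0,0],"xyz":[1.42,4.62,0],"claw":8.7},
  {"angular":[0,0,0],"xyz":[1.42,4.62,0],"claw":8.7},
  {"angular":[0,0,0],"xyz":[1.42,4.62,0],"claw":8.7},
  {"angular":[0,0,0],"xyz":[1.42,4.62,0],"claw":8.7},
  {"angular":[0,0,0],"xyz":[1.42,4.62,0],"claw":8.7},
  {"angular":[0,0,0],"xyz":[1.42,4.62,0],"claw":8.7},
  {"angular":[0,0,0],"xyz":[1.42,4.62,0],"claw":8.7},
  {"angular":[0,0,0],"xyz":[1.42,4.62,0],"claw":8.7},
  {"angular":[0,0,0],"xyz":[1.42,4.62,0],"claw":8.7},
  {"angular":[0,0,0],"xyz":[1.42,4.62,0],"claw":8.7},
  {"angular":[0,0,0],"xyz":[1.42,4.62,0],"claw":8.7},
  {"angular":[0,0,0],"xyz":[1.42,4.62,0],"claw":8.7},
  {"angular":[0,0,0],"xyz":[1.42,4.62,0],"claw":8.7},
  {"angular":[0,0,0],"xyz":[0,0,2.5],"claw":8.7},
  {"angular":[0,0,0],"xyz":[0,0,2.5],"claw":8.7},
  {"angular":[0,0,0],"xyz":[0,0,0],"claw":8.7},
], force=20)

```text
t: 2.1
eef_pos: [0.4488, -0.0032, 0.1956]
ee_rot: [3.14, 0.006, 0.039]
force: [0.9, 0.5, 0.9]
width: 0.0872
gripper_force: 0.0
```

Run:
```python
from station import monitor, viewer
from h import *
import pickle
s=monitor.get_state();print(s['t'],np.round(s['eef_pos'],4),np.round(s['ee_rot'],3))
f=viewer.grab_frame('wrist');pickle.dump(f,open('w1.pkl','wb'))
cv2.imwrite('pics/w1.png',f['color'])
h,ss,v=[x.astype(int) for x in cv2.split(hsv(f))]
for b,st,cc in blobs((h>45)&(h<75)&(ss>150)&(v>30),60): print(st,cc,rect(onz(f,pts(b),.062)))
```

```text
2.1 [ 0.4488 -0.0032  0.1956] [3.14  0.006 0.039]
```

View pics/w1.png

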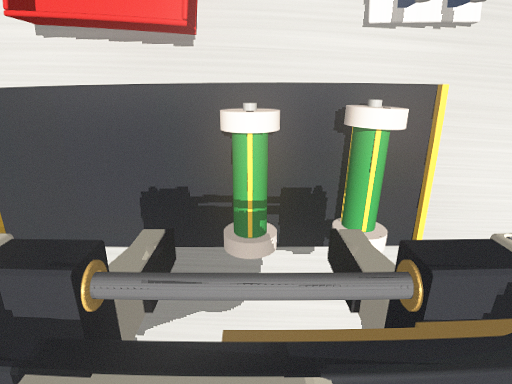

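Roller 1 sits between the fingers with its axis at column 250 and rims at (250,120) and (250,240). Roller 2 is at (365,170).

Run:
```python
from h import *
import pickle
f=pickle.load(open('w1.pkl','rb'))
print(onz(f,[(250,134),(250,225),(233,150),(267,150),(233,220),(267,220)],.066)*1000)
h,s,v=[x.astype(int) for x in cv2.split(hsv(f))]
print(h[170,232:270],s[170,232:270],v[170,232:270])
print(onz(f,[(250,131)],.072),'barrel top far end expected x mid+.049')
```

```text
[[ 4.95628727e+02  4.27022331e-01  6.60000000e+01]
 [ 4.11035563e+02 -2.72585356e+00  6.60000000e+01]
 [ 4.81291938e+02  1.45885093e+01  6.60000000e+01]
 [ 4.82418401e+02 -1.47631896e+01  6.60000000e+01]
 [ 4.15512672e+02  1.32522101e+01  6.60000000e+01]
 [ 4.16720763e+02 -1.83262813e+01  6.60000000e+01]]
[49 58 59 60 60 60 61 62 62 61 62 62 62 63 63 34 30 30 29 30 33 65 63 61
 62 64 62 62 61 61 61 61 60 60 59 56 10 15] [ 51 114 118 111 117 121 121 119 124 123 125 125 126 129 132 136 135 138
 141 138 135 141 128 121 122 130 127 125 120 125 121 116 114 114 111  85
  33  17] [ 95 128 138 154 157 164 171 178 183 181 186 191 193 196 193 210 255 255
 255 255 236 199 197 200 196 189 190 185 185 178 175 171 163 156 142 114
  94  90]
[[0.49896861 0.00053236 0.072     ]] barrel top far end expected x mid+.049
```

servo_tool([
  {"angular":[0,0,0],"xyz":[0.1,-0.15,3],"claw":8.7},
  {"angular":[0,0,0],"xyz":[0,0,3],"claw":8.7},
  {"angular":[0,0,0],"xyz":[0,0,3],"claw":8.7},
  {"angular":[0,0,0],"xyz":[0,0,2.6],"claw":8.7},
  {"angular":[0,0,0],"xyz":[0,0,2.0],"claw":8.7},
  {"angular":[0,0,0],"xyz":[0,0,0],"claw":6.5},
  {"angular":[0,0,0],"xyz":[0,0,0],"claw":4.4},
  {"angular":[0,0,0],"xyz":[0,0,0],"claw":4.4},
  {"angular":[0,0,0],"xyz":[0,0,0],"claw":4.4},
], force=15)

```text
t: 3.05
eef_pos: [0.4529, 0.0002, 0.0639]
ee_rot: [-3.141, -0.002, 0.042]
force: [0.2, -0.6, 0.2]
width: 0.0606
gripper_force: 0.0
```

servo_tool([
  {"angular":[0,0,0],"xyz":[-0.2,0,0.3],"claw":4.4},
  {"angular":[0,0,0],"xyz":[0,0,0],"claw":4.4},
  {"angular":[0,0,0],"xyz":[0,0,0],"claw":4.4},
  {"angular":[0,0,0],"xyz":[0,0,0],"claw":4.4},
])

```text
t: 3.45
eef_pos: [0.45, -0.0004, 0.0596]
ee_rot: [3.142, -0.0, 0.041]
force: [0.1, -0.3, -0.5]
width: 0.0443
gripper_force: 0.0
```

```bash
cat > look.py <<'E'
import sys;from station import monitor, viewer
from h import *
import pickle
n=sys.argv[1];s=monitor.get_state();print(round(float(s['t']),2),np.round(s['eef_pos'],4),np.round(s['ee_rot'],3),s['width'],np.round(s['force'],1))
fr={k:viewer.grab_frame(k) for k in('scene','top','wrist')}
pickle.dump(fr,open(n+'.pkl','wb'))
f=fr['wrist'];cv2.imwrite(f'pics/{n}.png',f['color'])
h,ss,v=[x.astype(int) for x in cv2.split(hsv(f))]
b=max(blobs((h>45)&(h<75)&(ss>80)&(v>30)|((h>=24)&(h<=45)&(ss>100)&(v>150)),60),key=lambda b:b[1][4]-20*abs(b[2][0]-250));x,y,w,hh,_=b[1]
print('barrel',x,y,w,hh)
row=y-6
for r in(y-6,y-10,y-14):
    wh=np.nonzero((ss[r]<60)&(v[r]>170))[0];wh=wh[(wh>x-40)&(wh<x+w+40)];print('rim row',r,wh.min(),wh.max(),(wh.min()+wh.max())/2)
g=b[0][y+8:y+14];print('barrel centre near rim',[(np.nonzero(q)[0].min()+np.nonzero(q)[0].max())/2 for q in g])
f=fr['scene'];h,ss,v=[x.astype(int) for x in cv2.split(hsv(f))]
for b,st,cc in blobs((h>45)&(h<75)&(ss>100)&(v>40),20):
    if st[0]>200: print('scene green',st,np.round(cc,1))
E
python3 look.py r0
```

```text
3.45 [ 4.50e-01 -4.00e-04  5.96e-02] [ 3.142 -0.     0.041] 0.044255533203154056 [ 0.1 -0.3 -0.5]
barrel 221 184 68 89
rim row 178 205 305 255.0
rim row 174 200 310 255.0
rim row 170 198 311 254.5
barrel centre near rim [np.float64(255.0), np.float64(255.0), np.float64(255.0), np.float64(255.0), np.float64(255.0), np.float64(255.0)]
scene green [234 182  15  11  86] [240.4 186.8]
scene green [255 196  11  10  70] [260.4 200.4]
```

View pics/r0.png

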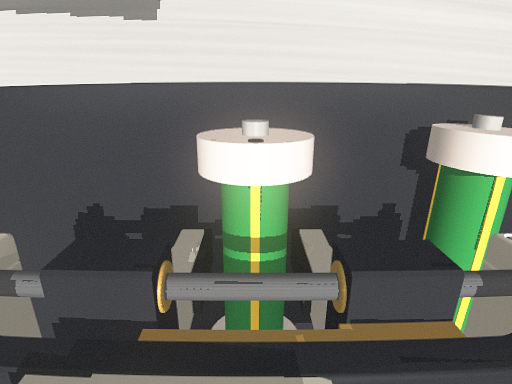

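The wrist view shows the far rim at columns 198–312 and the barrel centre at column 255, caged between the fingers with about 6 mm of play each side. Rolling now.

servo_tool([
  {"angular":[0,0,0],"xyz":[0,-0.5,0],"claw":4.4},
  {"angular":[0,0,0],"xyz":[0,-0.8,0],"claw":4.4},
  {"angular":[0,0,0],"xyz":[0,-0.8,0],"claw":4.4},
  {"angular":[0,0,0],"xyz":[0,-0.8,0],"claw":4.4},
  {"angular":[0,0,0],"xyz":[0,-0.8,0],"claw":4.4},
  {"angular":[0,0,0],"xyz":[0,-0.8,0],"claw":4.4},
])

```text
t: 4.2
eef_pos: [0.4481, 0.0454, 0.0596]
ee_rot: [-3.142, -0.0, 0.042]
force: [0.2, -0.3, -0.1]
width: 0.0439
gripper_force: 0.1
```

```bash
python3 look.py r1
```

```text
4.2 [0.4481 0.0454 0.0596] [-3.142 -0.     0.042] 0.04391155591920802 [ 0.2 -0.3 -0.1]
barrel 217 184 67 89
rim row 178 200 301 250.5
rim row 174 195 306 250.5
rim row 170 194 307 250.5
barrel centre near rim [np.float64(250.0), np.float64(250.0), np.float64(250.0), np.float64(250.5), np.float64(250.5), np.float64(250.5)]
scene green [234 182  14  11  79] [239.8 186.9]
scene green [263 201  13  10  74] [268.4 205. ]
```

servo_tool([
  {"angular":[0,0,0],"xyz":[0,-0.8,0],"claw":4.4},
  {"angular":[0,0,0],"xyz":[0,-0.8,0],"claw":4.4},
  {"angular":[0,0,0],"xyz":[0,-0.8,0],"claw":4.4},
  {"angular":[0,0,0],"xyz":[0,-0.8,0],"claw":4.4},
  {"angular":[0,0,0],"xyz":[0,-0.8,0],"claw":4.4},
])

```text
t: 4.85
eef_pos: [0.4465, 0.0853, 0.0596]
ee_rot: [-3.142, -0.0, 0.042]
force: [0.3, -1.7, 2.3]
width: 0.0441
gripper_force: 0.6
```

```bash
python3 look.py r2
```

```text
4.85 [0.4465 0.0853 0.0596] [-3.142 -0.     0.042] 0.04410476281933642 [ 0.3 -1.7  2.3]
barrel 214 183 69 90
rim row 177 197 301 249.0
rim row 173 193 305 249.0
rim row 169 192 306 249.0
barrel centre near rim [np.float64(248.0), np.float64(248.0), np.float64(248.0), np.float64(248.0), np.float64(248.5), np.float64(248.5)]
scene green [234 179  19  14 125] [243.1 185.4]
scene green [271 206  12   8  53] [276.1 209.7]
scene green [275 211  10   8  29] [279.7 215. ]
```

servo_tool([
  {"angular":[0,0,0],"xyz":[0,-0.8,0],"claw":4.4},
  {"angular":[0,0,0],"xyz":[0,-0.8,0],"claw":4.4},
  {"angular":[0,0,0],"xyz":[0,-0.8,0],"claw":4.4},
  {"angular":[0,0,0],"xyz":[0,-0.8,0],"claw":4.4},
  {"angular":[0,0,0],"xyz":[0,-0.8,0],"claw":4.4},
])

```text
t: 5.5
eef_pos: [0.4448, 0.1253, 0.0596]
ee_rot: [-3.142, -0.0, 0.042]
force: [-0.4, 0.7, 0.2]
width: 0.0442
gripper_force: 0.2
```

```bash
python3 look.py r3
```

```text
5.5 [0.4448 0.1253 0.0596] [-3.142 -0.     0.042] 0.044209462269507935 [-0.4  0.7  0.2]
barrel 217 184 69 89
rim row 178 200 301 250.5
rim row 174 195 306 250.5
rim row 170 194 307 250.5
barrel centre near rim [np.float64(251.5), np.float64(251.5), np.float64(251.5), np.float64(251.5), np.float64(251.5), np.float64(251.5)]
scene green [234 178  22  15 144] [244.4 184.9]
scene green [280 212   9   6  26] [284.2 214.5]
scene green [283 215  12  11  65] [288.3 219.9]
```

servo_tool([
  {"angular":[0,0,0],"xyz":[0,-0.8,0],"claw":4.4},
  {"angular":[0,0,0],"xyz":[0,-0.8,0],"claw":4.4},
  {"angular":[0,0,0],"xyz":[0,-0.8,0],"claw":4.4},
  {"angular":[0,0,0],"xyz":[0,-0.8,0],"claw":4.4},
  {"angular":[0,0,0],"xyz":[0,-0.8,0],"claw":4.4},
  {"angular":[0,0,0],"xyz":[0,-0.8,0],"claw":4.4},
  {"angular":[0,0,0],"xyz":[0,-0.5,0],"claw":4.4},
  {"angular":[0,0,0],"xyz":[0,-0.3,0],"claw":4.4},
])

```text
t: 6.45
eef_pos: [0.4424, 0.1811, 0.0595]
ee_rot: [-3.142, 0.0, 0.042]
force: [0.2, 0.5, 0.3]
width: 0.0445
gripper_force: 0.0
```

```bash
python3 look.py r4
python3 - <<'E'
import cv2,numpy as np
cv2.imwrite('pics/rr.png',np.vstack([np.hstack([cv2.imread(f'pics/r{i}.png')[100:340,130:380] for i in r]) for r in((1,2),(3,4))]))
E
```

```text
6.45 [0.4424 0.1811 0.0595] [-3.142  0.     0.042] 0.04450302001531168 [0.2 0.5 0.3]
barrel 209 183 68 90
rim row 177 191 293 242.0
rim row 173 186 298 242.0
rim row 169 185 299 242.0
barrel centre near rim [np.float64(243.5), np.float64(243.0), np.float64(243.5), np.float64(243.0), np.float64(243.5), np.float64(243.0)]
scene green [234 178  22  15 144] [244.4 184.9]
scene green [295 222  11   9  50] [299.4 225.7]
scene green [299 227  10   9  42] [303.3 231.4]
```

View pics/rr.png

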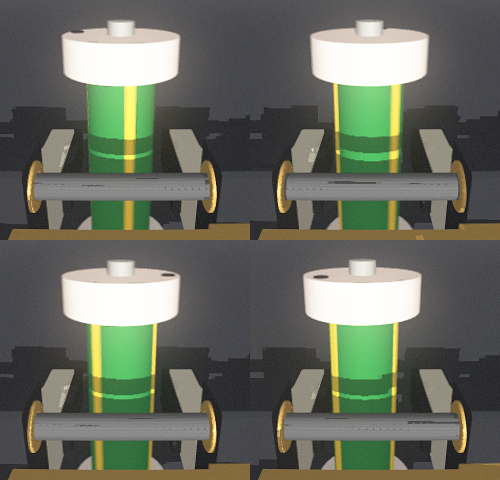

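The barrel stays centred in the rim (within 1.5 px, where a bad roller would show about 10), while the stripes and rim mark turn. Roller 1 runs true and goes to the stand.

servo_tool([
  {"angular":[0,0,0],"xyz":[0,0,0],"claw":3.0},
  {"angular":[0,0,0],"xyz":[0,0,0],"claw":2.8},
  {"angular":[0,0,0],"xyz":[0,0,0],"claw":2.8},
  {"angular":[0,0,0],"xyz":[0,0,0],"claw":2.8},
  {"angular":[0,0,0],"xyz":[0,0,-0.5],"claw":2.8},
  {"angular":[0,0,0],"xyz":[0,0,-1.5],"claw":2.8},
  {"angular":[0,0,0],"xyz":[0,0,-3],"claw":2.8},
  {"angular":[0,0,0],"xyz":[0,0,-4],"claw":2.8},
  {"angular":[0,0,0],"xyz":[0,0,-3.5],"claw":2.8},
  {"angular":[0,0,0],"xyz":[0,0,-1.5],"claw":2.8},
], force=25)

```text
t: 7.6
eef_pos: [0.4433, 0.181, 0.2031]
ee_rot: [-3.139, -0.003, 0.042]
force: [0.7, 0.2, -4.3]
width: 0.0314
gripper_force: 25.0
```

servo_tool([
  {"angular":[0,0,0],"xyz":[1.1,1.7,0],"claw":2.8},
  {"angular":[0,0,0],"xyz":[2.4,3.6,0],"claw":2.8},
  {"angular":[0,0,0],"xyz":[2.4,3.6,0],"claw":2.8},
  {"angular":[0,0,0],"xyz":[2.4,3.6,0],"claw":2.8},
  {"angular":[0,0,0],"xyz":[2.4,3.6,0],"claw":2.8},
  {"angular":[0,0,0],"xyz":[2.4,3.6,0],"claw":2.8},
  {"angular":[0,0,0],"xyz":[2.4,3.6,0],"claw":2.8},
  {"angular":[0,0,0],"xyz":[2.4,3.6,0],"claw":2.8},
  {"angular":[0,0,0],"xyz":[2.4,3.6,0],"claw":2.8},
  {"angular":[0,0,0],"xyz":[1.6,2.5,0],"claw":2.8},
  {"angular":[0,0,-1.9],"xyz":[0.8,1.2,0],"claw":2.8},
  {"angular":[0,0,0],"xyz":[0,0,0],"claw":2.8},
  {"angular":[0,0,0],"xyz":[0,0,0],"claw":2.8},
])

```text
t: 8.9
eef_pos: [0.6827, -0.152, 0.1986]
ee_rot: [-3.141, 0.002, 0.073]
force: [0.2, -0.4, -3.3]
width: 0.0313
gripper_force: 25.0
```

```bash
python3 look.py s1 | tail -20
python3 - <<'E'
import cv2,numpy as np,pickle
f=pickle.load(open('s1.pkl','rb'))
a=cv2.resize(f['top']['color'][80:200,210:370],None,fx=3,fy=3); b=cv2.resize(f['scene']['color'][130:270,120:280],None,fx=2,fy=2)
w=np.zeros((384+360,800,3),np.uint8)
w=np.zeros((600,800,3),np.uint8);w[:288,:384]=cv2.resize(f['wrist']['color'],(384,288));w[:360-72,400:784]=cv2.resize(a,(384,288));w[300:580,:320]=b
cv2.imwrite('pics/s1c.png',w)
E
```

```text
8.9 [ 0.6827 -0.152   0.1986] [-3.141e+00  2.000e-03  7.300e-02] 0.03128079761062847 [ 0.2 -0.4 -3.3]
barrel 231 183 56 90
rim row 177 192 325 258.5
rim row 173 192 325 258.5
rim row 169 192 323 257.5
barrel centre near rim [np.float64(258.0), np.float64(258.0), np.float64(258.0), np.float64(258.0), np.float64(258.0), np.float64(257.0)]
scene green [234 178  22  15 143] [244.5 184.8]
```

View pics/s1c.png

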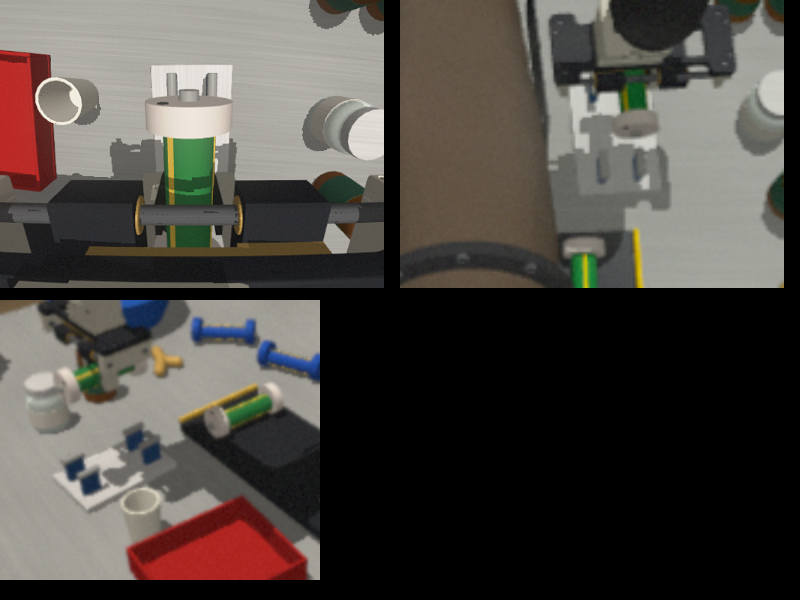

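The roller is held over the stand, and the two far pegs show on either side of the stub, at about (229,100) and (281,100) in wrist pixels. I'll check the alignment from these.

Run:
```python
from h import *
import pickle
f=pickle.load(open('s1.pkl','rb'))['wrist'];k=4/3
P=onz(f,np.array([(172,74),(211,74),(151.5,66),(232,66)])*k,[.054,.054,.012,.012]);print(np.round(P*1000,1))
s=np.radians(4.3);x=np.array([np.cos(s),np.sin(s)])
print('centre from pegs',P[:2,:2].mean(0)-.075*x,'from base',P[2:,:2].mean(0)-.085*x,'peg line angle',np.degrees(np.arctan2(P[0,1]-P[1,1],P[0,0]-P[1,0]))-90)
# roller: barrel edges at rim
print('roller axis, at z .195-ish', np.round(onz(f,np.array([(188.5,132),(188.5,96)])*k,.205)*1000,1))
cv2.imwrite('pics/s1w.png',cv2.resize(f['color'][80:190,170:340],None,fx=4,fy=4,interpolation=cv2.INTER_CUBIC))
```

```text
[[ 757.4 -125.5   54. ]
 [ 760.8 -170.8   54. ]
 [ 764.4  -94.9   12. ]
 [ 772.4 -201.6   12. ]]
centre from pegs [ 0.68432495 -0.15375542] from base [ 0.68362217 -0.15461068] peg line angle 4.269508684235305
roller axis, at z .195-ish [[ 730.6 -146.9  205. ]
 [ 751.3 -145.3  205. ]]
```

View pics/s1w.png

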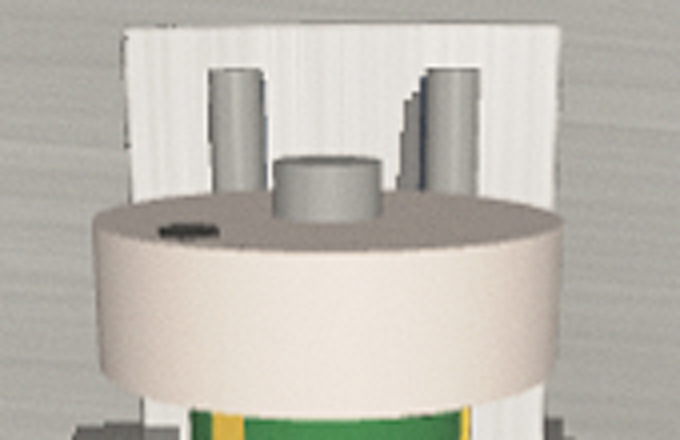

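servo_tool([
  {"angular":[0,0,0],"xyz":[0.1,0.25,1.5],"claw":2.8},
  {"angular":[0,0,0],"xyz":[0,0,3],"claw":2.8},
  {"angular":[0,0,0],"xyz":[0,0,3],"claw":2.8},
  {"angular":[0,0,0],"xyz":[0,0,2],"claw":2.8},
  {"angular":[0,0,0],"xyz":[0,0,1.0],"claw":2.8},
  {"angular":[0,0,0],"xyz":[0,0,0.5],"claw":2.8},
  {"angular":[0,0,0],"xyz":[0,0,0],"claw":2.8},
  {"angular":[0,0,0],"xyz":[0,0,0],"claw":2.8},
])

```text
t: 9.85
eef_pos: [0.6854, -0.1542, 0.0907]
ee_rot: [3.141, -0.002, 0.075]
force: [0.3, -0.0, -2.4]
width: 0.0314
gripper_force: 25.0
```

servo_tool([
  {"angular":[0,0,0],"xyz":[-0.1,0,0.7],"claw":2.8},
  {"angular":[0,0,0],"xyz":[0,0,0.5],"claw":2.8},
  {"angular":[0,0,0],"xyz":[0,0,0.2],"claw":2.8},
  {"angular":[0,0,0],"xyz":[0,0,0],"claw":2.8},
  {"angular":[0,0,0],"xyz":[0,0,0],"claw":2.8},
])

```text
t: 10.35
eef_pos: [0.6835, -0.1546, 0.0756]
ee_rot: [3.141, 0.0, 0.075]
force: [-0.1, -1.4, -2.5]
width: 0.0313
gripper_force: 25.0
```

servo_tool([
  {"angular":[0,0,0],"xyz":[0,0,0.1],"claw":2.8},
  {"angular":[0,0,0],"xyz":[0,0,0.1],"claw":2.8},
  {"angular":[0,0,0],"xyz":[0,0,0],"claw":2.8},
])

```text
t: 10.65
eef_pos: [0.6839, -0.155, 0.0749]
ee_rot: [3.141, -0.001, 0.075]
force: [-3.2, -4.2, 6.4]
width: 0.0313
gripper_force: 25.0
```

servo_tool([
  {"angular":[0,0,0],"xyz":[0,0,0],"claw":3.4},
  {"angular":[0,0,0],"xyz":[0,0,0],"claw":3.8},
  {"angular":[0,0,0],"xyz":[0,0,0],"claw":4.5},
  {"angular":[0,0,0],"xyz":[0,0,0],"claw":5},
  {"angular":[0,0,0],"xyz":[0,0,0],"claw":5},
])

```text
t: 11.15
eef_pos: [0.6837, -0.1541, 0.0734]
ee_rot: [-3.141, -0.0, 0.075]
force: [-0.6, -0.6, 0.3]
width: 0.0494
gripper_force: 0.0
```

```bash
python3 look.py s2 | head -8
python3 - <<'E'
import cv2,numpy as np,pickle
f=pickle.load(open('s2.pkl','rb'))
w=np.hstack([cv2.resize(f['wrist']['color'],(400,300)),cv2.resize(f['scene']['color'][150:255,120:260],(400,300))])
cv2.imwrite('pics/s2c.png',w)
E
```

```text
11.15 [ 0.6837 -0.1541  0.0734] [-3.141 -0.     0.075] 0.049399088594014734 [-0.6 -0.6  0.3]
barrel 233 184 55 89
rim row 178 194 327 260.5
rim row 174 194 327 260.5
rim row 170 194 327 260.5
barrel centre near rim [np.float64(260.0), np.float64(260.0), np.float64(260.0), np.float64(260.0), np.float64(260.0), np.float64(260.0)]
scene green [234 178  22  15 144] [244.4 184.9]
```

View pics/s2c.png

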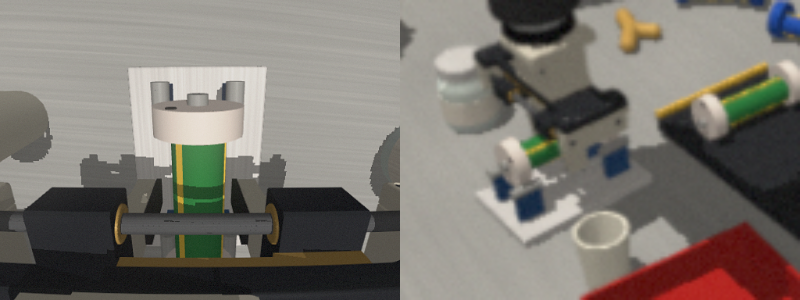

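The roller is seated with its rims on both saddles (rim at (198,120) between the pegs, level in the scene view). I'm backing off and going to roller 2.

servo_tool([
  {"angular":[0,0,0],"xyz":[0,0,-1],"claw":5.2},
  {"angular":[0,0,0],"xyz":[0,0,-2],"claw":5.5},
  {"angular":[0,0,0],"xyz":[0,0,-3],"claw":6.4},
  {"angular":[0,0,0],"xyz":[0,0,-4],"claw":6.4},
  {"angular":[0,0,0],"xyz":[0,0,-2],"claw":6.4},
  {"angular":[0,0,0],"xyz":[-2.8,-0.77,0],"claw":6.4},
  {"angular":[0,0,0],"xyz":[-2.8,-0.77,0],"claw":6.4},
  {"angular":[0,0,0],"xyz":[-2.8,-0.77,0],"claw":6.4},
  {"angular":[0,0,0],"xyz":[-2.8,-0.77,0],"claw":6.4},
  {"angular":[0,0,0],"xyz":[-2.8,-0.77,0],"claw":6.4},
  {"angular":[0,0,0],"xyz":[-2.8,-0.77,0],"claw":6.4},
  {"angular":[0,0,0],"xyz":[-2.8,-0.77,0],"claw":6.4},
  {"angular":[0,0,2.0],"xyz":[-2.7,-0.77,0],"claw":6.4},
  {"angular":[0,0,0],"xyz":[0,0,0],"claw":6.4},
  {"angular":[0,0,0],"xyz":[0,0,0],"claw":6.4},
])

```text
t: 12.8
eef_pos: [0.457, -0.1094, 0.1949]
ee_rot: [-3.142, -0.003, 0.041]
force: [-0.0, 0.1, 0.8]
width: 0.0643
gripper_force: 0.0
```

```bash
python3 look.py t1
python3 - <<'E'
from h import *
import pickle
fr=pickle.load(open('t1.pkl','rb'));f=fr['wrist'];h,s,v=[x.astype(int) for x in cv2.split(hsv(f))]
m=(h>45)&(h<75)&(s>80)&(v>30)|((h>=24)&(h<=45)&(s>100)&(v>150))
for b,st,c in blobs(m,300):
    print(st)
    for r in (st[1]+8,st[1]+30,st[1]+60):
        x=np.nonzero(b[r])[0];print(r,np.round(onz(f,[(x.min(),r),(x.max(),r)],.06)*1000,1).tolist())
    r=st[1]; print('far end',onz(f,[(c[0],r)],.072))
# stand roller check in top
f=fr['top'];h,s,v=[x.astype(int) for x in cv2.split(hsv(f))]
for b,st,c in blobs((h>45)&(h<75)&(s>110)&(v>40),20): print('top',st,rect(onz(f,pts(b),.08)))
E
```

```text
12.8 [ 0.457  -0.1094  0.1949] [-3.142e+00 -3.000e-03  4.100e-02] 0.06428942708602269 [-0.   0.1  0.8]
barrel 234 136 37 102
rim row 130 224 282 253.0
rim row 126 224 282 253.0
rim row 122 224 282 253.0
barrel centre near rim [np.float64(252.5), np.float64(252.0), np.float64(252.0), np.float64(252.0), np.float64(252.5), np.float64(252.0)]
scene green [234 178  22  15 145] [244.6 184.8]
[322  89  13 105 618]
97 [[538.4, -169.2, 60.0], [538.7, -174.3, 60.0]]
119 [[520.2, -170.3, 60.0], [520.4, -174.6, 60.0]]
149 [[494.2, -171.3, 60.0], [494.4, -175.7, 60.0]]
far end [[ 0.54476399 -0.16612159  0.072     ]]
[ 234  136   37  102 3256]
144 [[495.4, -92.9, 60.0], [496.7, -123.5, 60.0]]
166 [[475.7, -93.4, 60.0], [476.9, -123.7, 60.0]]
196 [[447.3, -93.1, 60.0], [448.6, -124.4, 60.0]]
far end [[ 0.50467582 -0.10673636  0.072     ]]
top [298 112   7   6  26] [ 7.234e+02 -1.542e+02  1.630e+01  1.850e+01  7.000e-01]
top [281 200   6  17  79] [433.3 -98.   47.7  13.7   4.6]
top [289 200   4  17  61] [ 433.5 -117.9    8.7   47.1   89.3]
```

servo_tool([
  {"angular":[0,0,0],"xyz":[0,-0.1,3],"claw":6.4},
  {"angular":[0,0,0],"xyz":[0,0,3.5],"claw":6.4},
  {"angular":[0,0,0],"xyz":[0,0,3.5],"claw":6.4},
  {"angular":[0,0,0],"xyz":[0,0,2.5],"claw":6.4},
  {"angular":[0,0,0],"xyz":[0,0,1.0],"claw":6.4},
  {"angular":[0,0,0],"xyz":[0,0,0],"claw":5.0},
  {"angular":[0,0,0],"xyz":[0,0,0],"claw":4.4},
  {"angular":[0,0,0],"xyz":[0,0,0],"claw":4.4},
], force=15)

```text
t: 13.75
eef_pos: [0.4577, -0.1085, 0.0598]
ee_rot: [-3.141, -0.002, 0.04]
force: [-0.5, 0.2, -0.2]
width: 0.0469
gripper_force: 0.0
```

```bash
python3 look.py u0
```

```text
13.75 [ 0.4577 -0.1085  0.0598] [-3.141e+00 -2.000e-03  4.000e-02] 0.0468535175037077 [-0.5  0.2 -0.2]
barrel 223 183 66 90
rim row 177 208 311 259.5
rim row 173 202 313 257.5
rim row 169 200 313 256.5
barrel centre near rim [np.float64(255.5), np.float64(256.0), np.float64(256.0), np.float64(256.0), np.float64(255.5), np.float64(255.5)]
scene green [234 183  10  10  63] [238.9 187.2]
```

servo_tool([
  {"angular":[0,0,0],"xyz":[0,-0.5,0],"claw":4.4},
  {"angular":[0,0,0],"xyz":[0,-0.8,0],"claw":4.4},
  {"angular":[0,0,0],"xyz":[0,-0.8,0],"claw":4.4},
  {"angular":[0,0,0],"xyz":[0,-0.8,0],"claw":4.4},
  {"angular":[0,0,0],"xyz":[0,-0.8,0],"claw":4.4},
  {"angular":[0,0,0],"xyz":[0,-0.8,0],"claw":4.4},
])

```text
t: 14.5
eef_pos: [0.4548, -0.0627, 0.0585]
ee_rot: [3.142, 0.0, 0.04]
force: [0.2, -1.1, 0.3]
width: 0.0439
gripper_force: 0.3
```

```bash
python3 look.py u1
```

```text
14.5 [ 0.4548 -0.0627  0.0585] [3.142 0.    0.04 ] 0.04385563412139289 [ 0.2 -1.1  0.3]
barrel 226 179 71 94
rim row 173 201 306 253.5
rim row 169 195 308 251.5
rim row 165 194 309 251.5
barrel centre near rim [np.float64(261.0), np.float64(260.5), np.float64(260.5), np.float64(261.0), np.float64(260.5), np.float64(260.5)]
scene green [240 186  12  10  66] [245.7 190.3]
```

The barrel is now offset by about 9 px from the rim centre, so roller 2 is eccentric. I'm completing the run.

servo_tool([
  {"angular":[0,0,0],"xyz":[0,-0.8,0],"claw":4.4},
  {"angular":[0,0,0],"xyz":[0,-0.8,0],"claw":4.4},
  {"angular":[0,0,0],"xyz":[0,-0.8,0],"claw":4.4},
  {"angular":[0,0,0],"xyz":[0,-0.8,0],"claw":4.4},
  {"angular":[0,0,0],"xyz":[0,-0.8,0],"claw":4.4},
])

```text
t: 15.15
eef_pos: [0.4532, -0.0229, 0.0586]
ee_rot: [-3.142, -0.0, 0.04]
force: [-0.1, -0.2, -0.6]
width: 0.0443
gripper_force: 0.0
```

```bash
python3 look.py u2
```

```text
15.15 [ 0.4532 -0.0229  0.0586] [-3.142 -0.     0.04 ] 0.044302487950059706 [-0.1 -0.2 -0.6]
barrel 215 177 72 96
rim row 171 202 309 255.5
rim row 167 197 311 254.0
rim row 163 196 311 253.5
barrel centre near rim [np.float64(250.0), np.float64(250.0), np.float64(250.0), np.float64(250.5), np.float64(250.0), np.float64(250.5)]
scene green [246 191  11   7  44] [250.9 193.4]
scene green [250 195  10   7  32] [255.  198.4]
```

servo_tool([
  {"angular":[0,0,0],"xyz":[0,-0.8,0],"claw":4.4},
  {"angular":[0,0,0],"xyz":[0,-0.8,0],"claw":4.4},
  {"angular":[0,0,0],"xyz":[0,-0.8,0],"claw":4.4},
  {"angular":[0,0,0],"xyz":[0,-0.8,0],"claw":4.4},
  {"angular":[0,0,0],"xyz":[0,-0.8,0],"claw":4.4},
])

```text
t: 15.8
eef_pos: [0.4517, 0.0171, 0.0586]
ee_rot: [-3.142, -0.0, 0.04]
force: [0.3, 0.3, -0.2]
width: 0.044
gripper_force: 0.1
```

```bash
python3 look.py u3
```

```text
15.8 [0.4517 0.0171 0.0586] [-3.142 -0.     0.04 ] 0.044037398374683755 [ 0.3  0.3 -0.2]
barrel 206 173 70 100
rim row 167 195 307 251.0
rim row 163 194 308 251.0
rim row 159 193 309 251.0
barrel centre near rim [np.float64(240.5), np.float64(240.5), np.float64(240.5), np.float64(241.0), np.float64(241.0), np.float64(240.5)]
scene green [257 198  11   7  35] [261.7 201.1]
scene green [260 203   9   9  45] [264.  207.2]
```

servo_tool([
  {"angular":[0,0,0],"xyz":[0,-0.8,0],"claw":4.4},
  {"angular":[0,0,0],"xyz":[0,-0.8,0],"claw":4.4},
  {"angular":[0,0,0],"xyz":[0,-0.8,0],"claw":4.4},
  {"angular":[0,0,0],"xyz":[0,-0.8,0],"claw":4.4},
  {"angular":[0,0,0],"xyz":[0,-0.8,0],"claw":4.4},
])

```text
t: 16.45
eef_pos: [0.45, 0.0571, 0.0586]
ee_rot: [3.142, 0.0, 0.04]
force: [-0.1, -0.2, 0.2]
width: 0.0437
gripper_force: 0.0
```

```bash
python3 look.py u4
```

```text
16.45 [0.45   0.0571 0.0586] [3.142 0.    0.04 ] 0.04366226311274807 [-0.1 -0.2  0.2]
barrel 211 174 68 99
rim row 168 187 293 240.0
rim row 164 183 297 240.0
rim row 160 182 297 239.5
barrel centre near rim [np.float64(244.0), np.float64(244.0), np.float64(244.0), np.float64(244.0), np.float64(244.0), np.float64(244.0)]
scene green [268 207  10  11  64] [272.7 212.1]
```

servo_tool([
  {"angular":[0,0,0],"xyz":[0,-0.8,0],"claw":4.4},
  {"angular":[0,0,0],"xyz":[0,-0.8,0],"claw":4.4},
  {"angular":[0,0,0],"xyz":[0,-0.8,0],"claw":4.4},
  {"angular":[0,0,0],"xyz":[0,-0.8,0],"claw":4.4},
  {"angular":[0,0,0],"xyz":[0,-0.8,0],"claw":4.4},
  {"angular":[0,0,0],"xyz":[0,-0.8,0],"claw":4.4},
  {"angular":[0,0,0],"xyz":[0,-0.8,0],"claw":4.4},
  {"angular":[0,0,0],"xyz":[0,-0.8,0],"claw":4.4},
])

```text
t: 17.4
eef_pos: [0.4475, 0.121, 0.0585]
ee_rot: [-3.142, 0.0, 0.04]
force: [0.1, -0.1, 0.2]
width: 0.0439
gripper_force: 0.2
```

```bash
python3 look.py u5
```

```text
17.4 [0.4475 0.121  0.0585] [-3.142  0.     0.04 ] 0.04387569520600034 [ 0.1 -0.1  0.2]
barrel 222 172 74 101
rim row 166 198 307 252.5
rim row 162 194 309 251.5
rim row 158 194 309 251.5
barrel centre near rim [np.float64(258.5), np.float64(258.5), np.float64(258.5), np.float64(258.5), np.float64(258.5), np.float64(258.5)]
scene green [276 211  11   7  24] [280.8 213.7]
scene green [279 214  13  11  71] [285.3 218.8]
```

servo_tool([
  {"angular":[0,0,0],"xyz":[0,-0.8,0],"claw":4.4},
  {"angular":[0,0,0],"xyz":[0,-0.8,0],"claw":4.4},
  {"angular":[0,0,0],"xyz":[0,-0.8,0],"claw":4.4},
  {"angular":[0,0,0],"xyz":[0,-0.8,0],"claw":4.4},
  {"angular":[0,0,0],"xyz":[0,-0.8,0],"claw":4.4},
  {"angular":[0,0,0],"xyz":[0,-0.8,0],"claw":4.4},
  {"angular":[0,0,0],"xyz":[0,-0.8,0],"claw":4.4},
  {"angular":[0,0,0],"xyz":[0,-0.3,0],"claw":4.4},
  {"angular":[0,0,0],"xyz":[0,0,0],"claw":4.4},
])

```text
t: 18.45
eef_pos: [0.4453, 0.1798, 0.0586]
ee_rot: [-3.141, -0.0, 0.04]
force: [-0.4, -0.3, 0.9]
width: 0.0441
gripper_force: 0.3
```

```bash
python3 look.py u6
python3 - <<'E'
from h import *
import pickle
f=pickle.load(open('u6.pkl','rb'))['wrist']
h,s,v=[x.astype(int) for x in cv2.split(hsv(f))]
print('col 250 v',v[100:200:4,250],'s',s[100:200:4,250])
E
```

```text
18.45 [0.4453 0.1798 0.0586] [-3.141 -0.     0.04 ] 0.04411697063955086 [-0.4 -0.3  0.9]
barrel 205 168 71 105
rim row 162 194 307 250.5
rim row 158 193 308 250.5
rim row 154 192 308 250.0
barrel centre near rim [np.float64(240.0), np.float64(240.0), np.float64(240.0), np.float64(240.0), np.float64(240.0), np.float64(240.0)]
scene green [293 224  13   9  52] [298.9 227.5]
scene green [297 229  10  11  52] [301.7 233.9]
col 250 v [102 103 190 208 209 212 218 248 255 255 255 255 255 255 255 255 255 255
 232 205 205 203 200 199 199] s [  8  12  12  13  16  16  32  15   1   1   1   1   1   1   1   1   1   1
  62 101 102 106 111 113 118]
```

Run:
```python
from h import *
import pickle
for n,r,c,tx in(('r0',184,255,.450),('u0',183,256,.4577),('u3',173,241,.4517),('u5',172,258,.4475),('u6',168,240,.4453)):
    f=pickle.load(open(n+'.pkl','rb'))['wrist']
    print(n,[round((onz(f,[(c,r)],z)[0,0]-.049-tx)*1000,1) for z in(.067,.072,.077)])
```

```text
r0 [np.float64(-4.2), np.float64(-2.7), np.float64(-1.2)]
u0 [np.float64(-4.0), np.float64(-2.6), np.float64(-1.1)]
u3 [np.float64(0.9), np.float64(2.2), np.float64(3.5)]
u5 [np.float64(1.7), np.float64(3.0), np.float64(4.3)]
u6 [np.float64(2.8), np.float64(4.1), np.float64(5.3)]
```

Roller 2 hops: the barrel-to-rim offset swings +9, -4, -10, +4, +7, -10 px over nearly two turns. It is now well into the last third. I'll roll it slightly further to its barrel-low, stable phase and then grip it.

servo_tool([
  {"angular":[0,0,0],"xyz":[0,-0.5,0],"claw":4.4},
  {"angular":[0,0,0],"xyz":[0.1,-0.7,0],"claw":4.4},
  {"angular":[0,0,0],"xyz":[0.1,-0.7,0],"claw":4.4},
  {"angular":[0,0,0],"xyz":[0.1,-0.6,0],"claw":4.4},
  {"angular":[0,0,0],"xyz":[0.1,-0.5,0],"claw":4.4},
  {"angular":[0,0,0],"xyz":[0,-0.3,0],"claw":4.4},
  {"angular":[0,0,0],"xyz":[0,0,0],"claw":4.4},
  {"angular":[0,0,0],"xyz":[0,0,0],"claw":4.4},
  {"angular":[0,0,0],"xyz":[0,0,0],"claw":4.4},
])

```text
t: 19.5
eef_pos: [0.4478, 0.2122, 0.0585]
ee_rot: [3.141, 0.0, 0.04]
force: [0.6, 0.3, -0.3]
width: 0.0438
gripper_force: 0.0
```

```bash
python3 look.py u7
```

```text
19.5 [0.4478 0.2122 0.0585] [3.141 0.    0.04 ] 0.043772565989093876 [ 0.6  0.3 -0.3]
barrel 207 180 66 93
rim row 174 188 290 239.0
rim row 170 183 296 239.5
rim row 166 182 297 239.5
barrel centre near rim [np.float64(239.5), np.float64(239.5), np.float64(239.5), np.float64(239.5), np.float64(240.0), np.float64(240.0)]
scene green [304 233  11  12  80] [309.8 238.1]
```

servo_tool([
  {"angular":[0,0,0],"xyz":[0,-0.4,0.15],"claw":4.4},
  {"angular":[0,0,0],"xyz":[0,0,0],"claw":3.6},
  {"angular":[0,0,0],"xyz":[0,0,0],"claw":2.8},
  {"angular":[0,0,0],"xyz":[0,0,0],"claw":2.8},
  {"angular":[0,0,0],"xyz":[0,0,0],"claw":2.8},
  {"angular":[0,0,0],"xyz":[0,0,-0.5],"claw":2.8},
  {"angular":[0,0,0],"xyz":[0,0,-1.5],"claw":2.8},
  {"angular":[0,0,0],"xyz":[0,0,-3],"claw":2.8},
  {"angular":[0,0,0],"xyz":[0,0,-3],"claw":2.8},
  {"angular":[0,0,0],"xyz":[0,0,-2],"claw":2.8},
], force=25)

```text
t: 20.65
eef_pos: [0.448, 0.2165, 0.1593]
ee_rot: [-3.141, -0.001, 0.04]
force: [0.2, 1.3, -2.1]
width: 0.0315
gripper_force: 25.0
```

servo_tool([
  {"angular":[0,0,0],"xyz":[1.5,0.65,0],"claw":2.8},
  {"angular":[0,0,0],"xyz":[3.1,1.34,0],"claw":2.8},
  {"angular":[0,0,0],"xyz":[3.1,1.34,0],"claw":2.8},
  {"angular":[0,0,0],"xyz":[3.1,1.34,0],"claw":2.8},
  {"angular":[0,0,0],"xyz":[3.1,1.34,0],"claw":2.8},
  {"angular":[0,0,0],"xyz":[3.1,1.34,0],"claw":2.8},
  {"angular":[0,0,0],"xyz":[3.1,1.34,0],"claw":2.8},
  {"angular":[0,0,4.7],"xyz":[1.5,0.65,0],"claw":2.8},
  {"angular":[0,0,0],"xyz":[0,0,0],"claw":2.8},
  {"angular":[0,0,0],"xyz":[0,0,0],"claw":2.8},
])

```text
t: 21.65
eef_pos: [0.6668, 0.1311, 0.1564]
ee_rot: [3.141, 0.001, -0.042]
force: [-0.5, -0.3, -0.5]
width: 0.0316
gripper_force: 25.0
```

```bash
python3 look.py v1
```

```text
21.65 [0.6668 0.1311 0.1564] [ 3.141e+00  1.000e-03 -4.200e-02] 0.03162636131029262 [-0.5 -0.3 -0.5]
barrel 219 181 66 92
rim row 175 205 304 254.5
rim row 171 198 310 254.0
rim row 167 196 311 253.5
barrel centre near rim [np.float64(251.5), np.float64(251.5), np.float64(251.5), np.float64(251.5), np.float64(251.5), np.float64(251.5)]
scene green [215 223  14  12 118] [221.7 227.9]
```

servo_tool([
  {"angular":[0,0,0],"xyz":[0.1,0,2],"claw":2.8},
  {"angular":[0,0,0],"xyz":[0,0,3],"claw":2.8},
  {"angular":[0,0,0],"xyz":[0,0,3],"claw":2.8},
  {"angular":[0,0,0],"xyz":[0,0,2],"claw":2.8},
  {"angular":[0,0,0],"xyz":[0,0,1.3],"claw":2.8},
  {"angular":[0,0,0],"xyz":[0,0,0.5],"claw":2.8},
  {"angular":[0,0,0],"xyz":[0,0,0],"claw":2.8},
  {"angular":[0,0,0],"xyz":[0,0,0],"claw":2.8},
])

```text
t: 22.6
eef_pos: [0.669, 0.132, 0.0404]
ee_rot: [-3.141, -0.002, -0.042]
force: [-0.1, -1.0, -1.7]
width: 0.0312
gripper_force: 25.0
```

servo_tool([
  {"angular":[0,0,0],"xyz":[0,0,0.2],"claw":2.8},
  {"angular":[0,0,0],"xyz":[0,0,0.1],"claw":2.8},
  {"angular":[0,0,0],"xyz":[0,0,0],"claw":2.8},
])

```text
t: 22.9
eef_pos: [0.6684, 0.1316, 0.0364]
ee_rot: [-3.141, -0.0, -0.042]
force: [0.2, 0.4, -2.2]
width: 0.0313
gripper_force: 25.0
```

servo_tool([
  {"angular":[0,0,0],"xyz":[0,0,0.2],"claw":2.8},
  {"angular":[0,0,0],"xyz":[0,0,0.1],"claw":2.8},
  {"angular":[0,0,0],"xyz":[0,0,0],"claw":2.8},
])

```text
t: 23.2
eef_pos: [0.6681, 0.1315, 0.0328]
ee_rot: [3.141, 0.0, -0.042]
force: [-0.8, -0.1, -2.7]
width: 0.0312
gripper_force: 25.0
```

servo_tool([
  {"angular":[0,0,0],"xyz":[0,0,0.1],"claw":2.8},
  {"angular":[0,0,0],"xyz":[0,0,0],"claw":2.8},
])

```text
t: 23.4
eef_pos: [0.6683, 0.1316, 0.0321]
ee_rot: [3.142, -0.0, -0.042]
force: [0.1, 0.4, -2.6]
width: 0.0317
gripper_force: 25.0
```

servo_tool([
  {"angular":[0,0,0],"xyz":[0,0,0.1],"claw":2.8},
  {"angular":[0,0,0],"xyz":[0,0,0],"claw":2.8},
])

```text
t: 23.6
eef_pos: [0.6683, 0.1316, 0.0319]
ee_rot: [3.142, -0.0, -0.042]
force: [-2.5, 0.0, 5.4]
width: 0.0316
gripper_force: 25.0
```

servo_tool([
  {"angular":[0,0,0],"xyz":[0,0,0.1],"claw":2.8},
  {"angular":[0,0,0],"xyz":[0,0,0],"claw":2.8},
])

```text
t: 23.8
eef_pos: [0.6684, 0.1316, 0.0319]
ee_rot: [3.142, -0.001, -0.042]
force: [-5.4, -0.4, 12.6]
width: 0.0315
gripper_force: 25.0
```

Contact with the tray floor. I'll release slowly, caging the roller until it is still, then retreat.

servo_tool([
  {"angular":[0,0,0],"xyz":[0,0,-0.1],"claw":2.8},
  {"angular":[0,0,0],"xyz":[0,0,0],"claw":3.4},
  {"angular":[0,0,0],"xyz":[0,0,0],"claw":3.7},
  {"angular":[0,0,0],"xyz":[0,0,0],"claw":4.0},
  {"angular":[0,0,0],"xyz":[0,0,0],"claw":4.4},
  {"angular":[0,0,0],"xyz":[0,0,0],"claw":4.8},
  {"angular":[0,0,0],"xyz":[0,0,0],"claw":5.2},
  {"angular":[0,0,0],"xyz":[0,0,0],"claw":5.2},
  {"angular":[0,0,0],"xyz":[0,0,0],"claw":5.2},
])

```text
t: 24.7
eef_pos: [0.6682, 0.1316, 0.031]
ee_rot: [3.142, 0.0, -0.042]
force: [0.0, 0.2, 0.5]
width: 0.052
gripper_force: 0.0
```

```bash
python3 look.py v2
```

```text
24.7 [0.6682 0.1316 0.031 ] [ 3.142  0.    -0.042] 0.05199394855367853 [0.  0.2 0.5]
barrel 216 182 67 91
rim row 176 200 300 250.0
rim row 172 194 306 250.0
rim row 168 192 308 250.0
barrel centre near rim [np.float64(248.5), np.float64(248.5), np.float64(248.5), np.float64(248.5), np.float64(248.5), np.float64(248.5)]
scene green [218 260  14  11  80] [223.8 264.5]
```

servo_tool([
  {"angular":[0,0,0],"xyz":[0,0,-1],"claw":5.2},
  {"angular":[0,0,0],"xyz":[0,0,-2],"claw":5.2},
  {"angular":[0,0,0],"xyz":[0,0,-3],"claw":5.2},
  {"angular":[0,0,0],"xyz":[0,0,-4],"claw":5.2},
  {"angular":[0,0,0],"xyz":[0,0,-4],"claw":5.2},
  {"angular":[0,0,0],"xyz":[0,0,-3],"claw":5.2},
  {"angular":[0,0,0],"xyz":[-3,-3,0],"claw":5.2},
  {"angular":[0,0,0],"xyz":[-3,-3,0],"claw":5.2},
  {"angular":[0,0,0],"xyz":[-3,-3,0],"claw":5.2},
  {"angular":[0,0,0],"xyz":[-3,-3,0],"claw":5.2},
  {"angular":[0,0,0],"xyz":[-3,-3,0],"claw":5.2},
  {"angular":[0,0,0],"xyz":[-2,-4,0],"claw":5.2},
  {"angular":[0,0,0],"xyz":[-2,-4,0],"claw":5.2},
  {"angular":[0,0,0],"xyz":[-2,-4,0],"claw":5.2},
  {"angular":[0,0,0],"xyz":[0,0,0],"claw":5.2},
  {"angular":[0,0,0],"xyz":[0,0,0],"claw":5.2},
])

```text
t: 26.45
eef_pos: [0.4692, 0.4111, 0.2016]
ee_rot: [-3.141, -0.0, -0.04]
force: [-0.2, -0.4, 0.4]
width: 0.0519
gripper_force: 0.0
```

Run:
```python
from station import viewer
import cv2,numpy as np
a=viewer.grab_frame('top')['color'];b=viewer.grab_frame('scene')['color']
cv2.imwrite('pics/end.png',np.hstack([cv2.resize(a[60:360,100:400],(400,400)),cv2.resize(b[130:330,120:320],(400,400))]))
```

```text
(no output)
```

View pics/end.png

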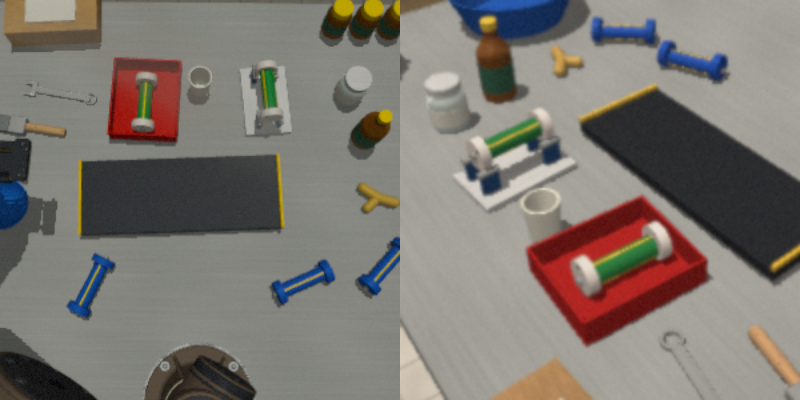

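The true roller sits squarely on the stand at (267,90), and the bad one lies lengthways in the tray at (145,100). Everything else is in place and the arm is clear.

```bash
python3 -c "
from station import order;print(order.job_done())"
```

```text
the job is handed in; nothing more can be done
None
```

Job handed in at about 26 s: the roller nearer the middle ran true and sits on the stand, the other hopped and lies lengthways in the red reject tray, and nothing else was moved.

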